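# Tip out the standoffs and sort them by length

### The arm

A 6-joint arm with a two-finger parallel gripper is mounted at the origin on the work surface. World frame = base frame: x ahead of the robot, y to its left, z up, the work surface at z = 0. Lengths are in mm, angles in rad, forces in N, time in s.
With the tool pointing down it reaches from about 300 to 775 mm from the base axis. Payload 14.6 kg.
Tool frame: the origin (TCP) lies at the very end of the fingers, on their centre line; the grasp point (between the pads) lies 19 mm behind it; z points along the fingers, y is the line along which they close (so a half turn about z gives the same grasp; the last joint's range is limited). The gripper opens to 94 mm and grips with 3 to 60 N. Pads are 16 mm wide; open, the fingers measure 119 mm over their backs; the gripper's body (75 mm by 177 mm) begins 78 mm behind the grasp point.
Start: joints at [-1.322, 0.3, 1.521, -0, 1.321, -0.067], TCP at [170.81, -522.794, 205.446] pointing down, gripper open.
Joint ranges: [-3.03, 3.03], [-0.79, 2.21], [0.23, 2.52], [-1.04, 4.18], [0, 3.07], [-2.55, 2.55]. Speed limits (rad/s): [2.22, 2.22, 2.57, 3.14, 3.14, 3.14].

### API

Orientations are given as [roll, pitch, yaw] about the fixed x, y, z axes, in that order (R = Rz(yaw) Ry(pitch) Rx(roll)).
In Python, from cell import manip, camera, get_calibration gives the robot as it stands. The module is installed in compiled form; this text tells all that it offers.
- The arm moves only by the tool jog_arm, never from a script. Its argument "plan" is one flat list of numbers, 6 for each row, row after row: the shift along the world's x, y, z in m, then the turn, a rotation vector about the world's x, y, z in degrees. A call has 1 to 20 rows; each row is the pose to reach, as a shift and turn from the pose commanded when the call began; what a row does not reach only later rows make up. A row lasts 1/10 s, in which the tool goes at most 50 mm and 8.59 degrees, less where a joint would pass 70% of its speed; a pose out of reach is approached as far as the arm can. A call with a gripper value outside its range is refused whole. "claw" is the finger opening in m, from 0 to 0.094, set as the call begins (left out, the last holds). The fingers move at their own pace and stop on an object; "force" is the grip in N (left out, the last holds). Time passes only in rows, so rows that repeat a pose let the fingers close. It gives the time, the measured TCP pose, the force, the opening and the grip force at its end, in the units of the state.
- manip.read_state(): the state, without advancing time (a new reading comes with each control period).
- camera(name): name is "side" or "top" or "wrist"; returns (picture, depth): 400x640x3 uint8, red, green, blue; 400x640 float32, mm along the optical axis (not along the pixel's ray), 0 where there is no reading.
- get_calibration(name): a dict with "fx", "fy", "cx", "cy" (pixels), "k1" (the pictures are not rectified: a ray, as slopes to the right and down, at radius r is drawn at 1 + k1 r^2 times it, then the intrinsics apply), "origin" and "attitude" of the camera in the world. Camera axes: x right, y down, z forward; pixel columns grow to the right and rows downward; lengths in mm; the calibration is good to about 2 mm. A picture is of the moment at which its call begins: read the wrist's pose just before it. get_calibration takes no time and is no camera call; for the wrist camera it gives the pose at the moment of the call.
- manip.sign_off(): hands the job in; it is judged then, once.
The state is a dict: "clock": time; "joints": joint angles; "qd": joint speeds; "effort": joint torques, N m; "eef_pos": TCP position; "eef_rot": TCP orientation; "wrist_force": force on the tool from outside, world axes, zero at the start; "moment": the same for the moment, N m; "finger_gap": finger opening in mm; "finger_force": force on a finger pad.
Only numpy, scipy, OpenCV 4.12 (cv2) and the standard library are available. Lean on these libraries where they do the work, as an engineer would, in place of code of your own. Each camera call takes 0.05 s, during which the arm holds its last target. There are 200 camera calls.

### The job

Take the divided organiser by its handle and tip it over the shallow catch tray toward the corner of the square standoffs' compartment, so that all the square standoffs and nothing else come out into the tray, then stand the organiser level on its round mat again. Then lay every square standoff flat in the rack, straight across the row whose width suits its length: short, middle or long. Leave everything else in the organiser and do not shove the other things on the table.

Things in the scene. Friction and masses are not known exactly. Their poses are not given: they have to be found in the camera images.
- organiser: Divided organiser: loose white plastic tray 141 x 141 mm, 0.35 kg, origin at the centre of its underside, z up. Floor 3 mm thick; 3 mm dividers along its x and y axes and outer walls reach 30 mm above the underside. The outer walls cover only the middle 66 mm of each side: each of the four square compartments is open, without a lip, for 37.5 mm either side of its outer corner
- spout (a point): Outer corner of the compartment with the square standoffs, on the organiser's floor: local (-70.5, -70.5, 3) mm. The floor is smooth (friction about 0.3): parts slide and run out of an open corner from about 20 degrees of tilt, 40 degrees clears it, a shake (level, then 45 degrees) frees any that jam; carry it level and smoothly
- grip (a point): Grip point of the organiser's handle, on its axis, 60 mm above its underside. The handle is a plate 14 mm thick along the organiser's y, 40 mm wide along its x, from 28 to 82 mm above the underside
- mat: Round cork mat, diameter 210 mm, 3 mm thick, fixed, on which the organiser stands at the start; origin at the centre of its underside
- catch: Shallow catch tray with rubber floor, fixed, 208 x 208 mm outside, origin at the centre of its underside; floor 4 mm thick, its 4 mm wide rim 10 mm above the table
- rack: Grey board of the sorting rack, fixed, 226 (x) x 124 (y) x 5 mm, origin at the centre of its underside; it carries the three rows side by side along its x, 72 mm apart, in any order
- row_long: Row of the rack for the long standoffs, fixed: a white channel 66 (x) x 112 (y) mm outside, 58 x 104 mm inside, origin at the centre of its underside (on the board, 5 mm above the table); floor 4 mm thick, walls 4 mm wide reaching 10 mm above its underside. The 48 mm standoffs lie across it: standoff x axis along row x
- row_mid: Row of the rack for the mid standoffs, fixed: a white channel 54 (x) x 112 (y) mm outside, 46 x 104 mm inside, origin at the centre of its underside (on the board, 5 mm above the table); floor 4 mm thick, walls 4 mm wide reaching 10 mm above its underside. The 36 mm standoffs lie across it: standoff x axis along row x
- row_short: Row of the rack for the short standoffs, fixed: a white channel 42 (x) x 112 (y) mm outside, 34 x 104 mm inside, origin at the centre of its underside (on the board, 5 mm above the table); floor 4 mm thick, walls 4 mm wide reaching 10 mm above its underside. The 24 mm standoffs lie across it: standoff x axis along row x
- long_1: Square steel standoff 12 x 12 x 48 mm, origin at its centre, long axis = its x; starts lying in the organiser's spout compartment; may be absent
- long_2: Square steel standoff 12 x 12 x 48 mm, origin at its centre, long axis = its x; starts lying in the organiser's spout compartment; may be absent
- mid_1: Square steel standoff 12 x 12 x 36 mm, origin at its centre, long axis = its x; starts lying in the organiser's spout compartment; may be absent
- mid_2: Square steel standoff 12 x 12 x 36 mm, origin at its centre, long axis = its x; starts lying in the organiser's spout compartment; may be absent
- short_1: Square steel standoff 12 x 12 x 24 mm, origin at its centre, long axis = its x; starts lying in the organiser's spout compartment; may be absent
- short_2: Square steel standoff 12 x 12 x 24 mm, origin at its centre, long axis = its x; starts lying in the organiser's spout compartment; may be absent
- collar_1: Round steel collar, diameter 18, height 10 mm, origin at its underside, in the organiser's compartment diagonally across from the spout (+x, +y); must stay there
- collar_2: Round steel collar, diameter 18, height 10 mm, origin at its underside, in the organiser's compartment diagonally across from the spout (+x, +y); must stay there
- disc_1: Round steel disc, diameter 22, height 6 mm, origin at its underside, in the organiser's (+x, -y) compartment; must stay there
- foot_1: Round steel foot, diameter 20, height 12 mm, origin at its underside, in the organiser's (-x, +y) compartment; must stay there
- tissue: Bystander: paper roll standing, diameter 104, 100 mm tall, origin at its underside
- caliper: Bystander: digital caliper lying flat, 200 mm long, 12 mm high, origin at the middle of its beam
- carton: Bystander: white carton 120 x 160 x 70 mm, origin at its underside
- driver: Bystander: screwdriver 170 mm long lying flat, about 30 mm high, origin on its length
- tester: Bystander: white hand tester 60 x 100 x 24 mm lying flat, origin at its underside

How it is judged:
By the outcome, as a careful person would: the job done as asked, in the order asked, and still so for the second after the job is handed in, with the robot touching nothing.
Of long_1, long_2, mid_1, mid_2, short_1, short_2 only 4 to 6 are there at a start; the rules pass over those that are not, and their reading is None.
At some moment in a run one of long_1, long_2, mid_1, mid_2, short_1, short_2 may be knocked a few centimetres aside while the robot is not near it.
It also fails if it takes over 210 s, if anything falls off the work surface, if the arm or the gripper's body presses on something with over 40 N, if the wrist force passes 120 N, or if a joint passes its speed limit or range.

## Working session

There is one attempt and no reset: what is moved stays moved. The work goes in short steps, Python scripts to look and compute and a tool call to move; the robot and the scene stay as the last step left them, time stands still between calls to the robot, and variables do not carry over. Pictures are saved under pics/ and viewed, at most 14 in all, crops included, and the job is handed in when it is done.

Besides the shell and the picture viewer there is one more tool, called after "Call:" by a JSON object that holds its "api" and its "payload", one argument or row to a line. jog_arm: Moves the arm, as the interface text tells. Its arguments: {"type":"object","properties":{"plan":{"type":"array"},"claw":{"type":"number"},"force":{"type":"number"}},"required":["plan"]}

```bash
mkdir -p pics; cat > h.py <<'E'
import numpy as np, cv2
from scipy.spatial.transform import Rotation as R
from cell import manip, camera, get_calibration
def save(n,p): cv2.imwrite('pics/'+n,cv2.cvtColor(p,cv2.COLOR_RGB2BGR))
def K(c): return np.array([[c['fx'],0,c['cx']],[0,c['fy'],c['cy']],[0,0,1.]])
def att(c):
    a=np.array(c['attitude'],float)
    return a if a.shape==(3,3) else R.from_euler('xyz',a).as_matrix()
def rays(c,uv):
    d=np.array([c['k1'],0,0,0,0.])
    n=cv2.undistortPoints(np.array(uv,float).reshape(-1,1,2),K(c),d).reshape(-1,2)
    return np.c_[n,np.ones(len(n))]@att(c).T
def onplane(c,uv,z):
    r=rays(c,uv);o=np.array(c['origin'],float)
    return o+r*((z-o[2])/r[:,2])[:,None]
def cloud(c,depth):
    v,u=np.mgrid[0:400,0:640]
    r=rays(c,np.c_[u.ravel(),v.ravel()])
    return (np.array(c['origin'])+r*depth.reshape(-1,1)).reshape(400,640,3)
E
python3 - <<'E'
from h import *
print(manip.read_state())
for n in ('side','top','wrist'):
    c=get_calibration(n);p,d=camera(n);print(n,c);save(n+'0.png',p);np.savez(n+'0.npz',p=p,d=d)
E
```

```text
{'clock': 0.0, 'joints': array([-1.32161514e+00,  3.00474252e-01,  1.52160108e+00,  3.03762137e-06,
        1.32068106e+00, -6.66010652e-02]), 'qd': array([ 1.98629761e-05, -4.91733992e-04,  1.14022927e-03,  2.48627474e-05,
        1.10297345e-03,  1.11003211e-03]), 'effort': array([ 1.93064084e-04, -5.31810522e+01, -3.52739167e+01,  7.07167760e-02,
        2.44114827e-02, -9.92695573e-05]), 'eef_pos': array([ 170.73962774, -522.54658863,  204.87613894]), 'eef_rot': array([-3.14043169e+00, -8.03845270e-05,  3.15781447e-01]), 'wrist_force': array([-0.4396223 ,  0.48224013, -1.11951519]), 'moment': array([-0.00636712,  0.02999936,  0.01290909]), 'finger_force': 0.0, 'finger_gap': 93.34836518025027}
side {'fx': 415.637020406937, 'fy': 415.637020406937, 'cx': 315.813466210686, 'cy': 198.88630806440108, 'k1': -0.004862915219242669, 'origin': array([308.9213029 , 512.35887165, 730.76789328]), 'attitude': array([-2.42505615,  0.01718645, -2.73468067])}
top {'fx': 363.5509111291236, 'fy': 363.5509111291236, 'cx': 318.8281255634675, 'cy': 195.72799109138506, 'k1': 0.003793122878233704, 'origin': array([505.35120938, -17.86948635, 885.33801661]), 'attitude': array([-3.05132425e+00,  2.89522071e-04, -1.59150631e+00])}
wrist {'fx': 311.36969231548505, 'fy': 311.36969231548505, 'cx': 322.234257866091, 'cy': 199.14586032235502, 'k1': -0.02498624403935574, 'origin': array([ 247.49274212, -497.97030738,  385.09635473]), 'attitude': array([ 2.86492873e+00,  1.86494131e-04, -1.25458915e+00])}
```

View pics/top0.png

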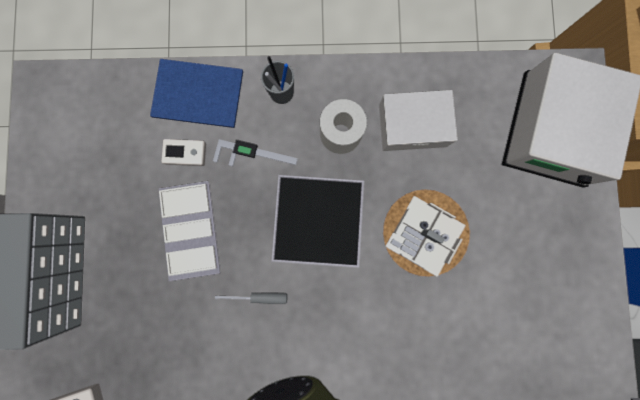

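View pics/side0.png

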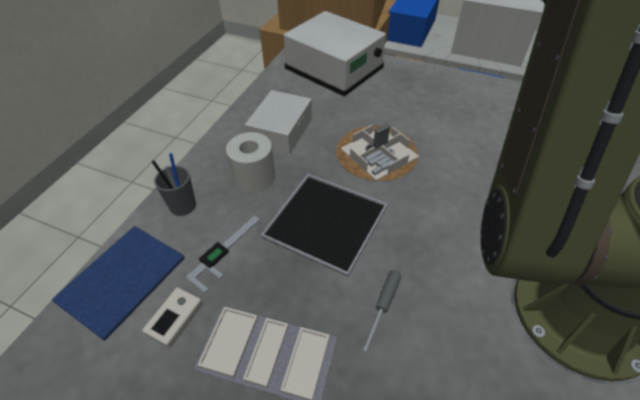

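```bash
python3 - <<'E'
from h import *
z=np.load('top0.npz');p=z['p'];d=z['d'];c=get_calibration('top')
P=cloud(c,d)
hsv=cv2.cvtColor(p,cv2.COLOR_RGB2HSV)
def big(m,k=1):
    cs,_=cv2.findContours(m.astype(np.uint8),cv2.RETR_EXTERNAL,cv2.CHAIN_APPROX_NONE)
    return sorted(cs,key=cv2.contourArea)[::-1][:k]
def rect(ct,zz):
    w=onplane(c,ct.reshape(-1,2),zz)[:,:2].astype(np.float32); return cv2.minAreaRect(w)
# catch: dark
m=(p.max(2)<40); m[300:]=0;m[:170]=0
print('catch inner',rect(big(m)[0],4))
m=(hsv[...,0]<25)&(hsv[...,1]>80); m[:170]=0;m[300:]=0; m[:,500:]=0
ct=big(m)[0]; w=onplane(c,cv2.convexHull(ct).reshape(-1,2),3)[:,:2].astype(np.float32)
print('mat',cv2.minEnclosingCircle(w))
m=(p.min(2)>195); m[:180]=0;m[285:]=0;m2=m.copy();m2[:,230:]=0
for ct in big(m2,3): print('row',rect(ct,9), 'z',np.median(P[ct[:,0,1],ct[:,0,0],2]))
# organiser
m3=P[...,2]>15; m3[:180]=0;m3[290:]=0;m3[:,:375]=0;m3[:,480:]=0
print('org walls',rect(big(m3)[0],30),P[230:250:4,400:460:10,2].round())
hm=(P[...,2]>70)&m3
print('handle',P[hm].mean(0),hm.sum(),rect(big(hm)[0],82), np.percentile(P[hm][:,2],95))
for (u,v) in ((343,122),(420,118),(245,298)): print(P[v,u])
cr=cv2.resize(p[180:290,375:480],None,fx=5,fy=5,interpolation=cv2.INTER_CUBIC);save('org.png',cr)
E
```

```text
catch inner ((525.283447265625, -15.74407958984375), (193.81356811523438, 194.302978515625), 84.8763198852539)
mat ((491.6849060058594, -275.71258544921875), 104.22132873535156)
row ((579.6544799804688, 304.8411865234375), (60.973934173583984, 102.92455291748047), 7.601039886474609) z 11.161322080596165
row ((437.25958251953125, 286.5157470703125), (51.443050384521484, 103.06362915039062), 7.508861541748047) z 13.01354557411048
row ((508.8818664550781, 295.3621826171875), (39.60115432739258, 102.53076171875), 7.578815937042236) z 13.007471519491446
org walls ((484.7793884277344, -271.15924072265625), (144.4711151123047, 142.2581024169922), 58.52510070800781) [[ 6. 18. 32. 83.  5.  3.]
 [ 7.  6. 31. 84.  5.  6.]
 [ 5. 18. 19. 62. 85.  7.]
 [ 4. 17. 17.  5. 85.  6.]
 [ 6. 19. 19. 12.  4.  6.]]
handle [ 489.89286525 -206.03751829  286.76345521] 185 ((484.2585144042969, -270.3168029785156), (42.64945602416992, 15.915865898132324), 58.77069091796875) 885.338016607625
[762.42895257 -81.75444475  20.60131763]
[ 753.7217753  -255.31690738   68.95790165]
[346.71323578 159.15966805  12.6832256 ]
```

View pics/org.png

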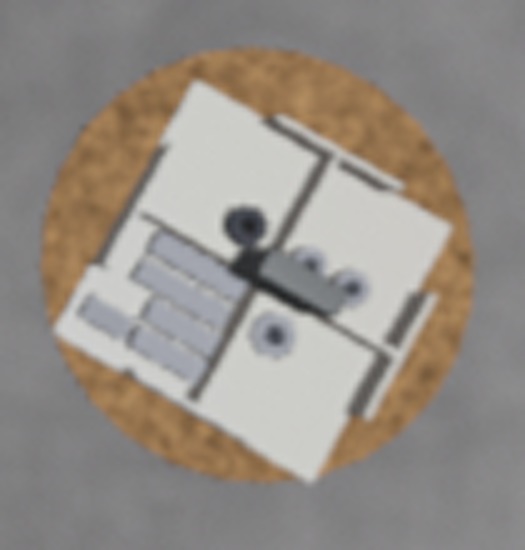

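Call:
{"api": "jog_arm", "payload": {
  "plan": [0.3136,0.2527,-0.02,0,0,40.7,0.3136,0.2527,-0.02,0,0,40.7,0.3136,0.2527,-0.02,0,0,40.7,0.3136,0.2527,-0.02,0,0,40.7,0.3136,0.2527,-0.02,0,0,40.7,0.3136,0.2527,-0.02,0,0,40.7,0.3136,0.2527,-0.02,0,0,40.7,0.3136,0.2527,-0.02,0,0,40.7,0.3136,0.2527,-0.02,0,0,40.7,0.3136,0.2527,-0.02,0,0,40.7,0.3136,0.2527,-0.02,0,0,40.7,0.3136,0.2527,-0.02,0,0,40.7,0.3136,0.2527,-0.02,0,0,40.7,0.3136,0.2527,-0.02,0,0,40.7],
  "claw": 0.06
}}

```text
clock: 1.55
eef_pos: [484.0, -270.7, 185.6]
eef_rot: [3.141, 0.0, 1.025]
wrist_force: [-0.6, 0.3, 0.5]
finger_gap: 60.3
finger_force: 0.0
```

```bash
python3 - <<'E'
from h import *
s=manip.read_state();print(s['eef_pos'],np.degrees(s['eef_rot']),s['joints'],s['clock'])
c=get_calibration('wrist');p,d=camera('wrist');P=cloud(c,d);save('w1.png',p)
m=(P[...,2]>76)&(P[...,2]<92)
m[:60]=0
P2=P[m];print(m.sum(),P2.min(0),P2.max(0),cv2.minAreaRect(P2[:,:2].astype(np.float32)))
E
```

```text
[ 483.96884374 -270.70000435  185.60797843] [1.79986153e+02 4.37201846e-04 5.87265194e+01] [-5.76030426e-01  3.26325032e-01  1.53354809e+00 -3.42749842e-07
  1.28147774e+00 -3.02051244e-02] 1.55
1557 [ 470.26354115 -511.10685885   76.00869907] [ 738.23647171 -252.94963745   91.97805605] ((586.7460327148438, -401.1789855957031), (81.63825225830078, 345.7539978027344), 45.23667907714844)
```

View pics/w1.png

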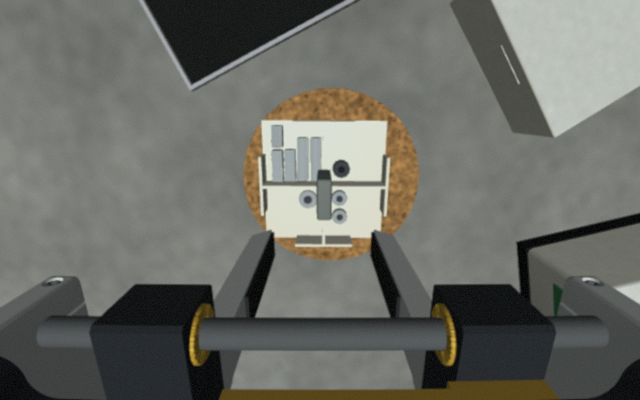

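```bash
python3 - <<'E'
from h import *
c=get_calibration('wrist');p,d=camera('wrist');P=cloud(c,d)
m=np.zeros((400,640),bool);m[160:228,305:345]=1
m&=(P[...,2]>79)&(P[...,2]<90)
P2=P[m];print(m.sum(),P2.mean(0),cv2.minAreaRect(P2[:,:2].astype(np.float32)))
vu=np.argwhere(m);print(vu.min(0),vu.max(0))
uv=[[265,121],[387,121],[385,239],[262,239]]
w=onplane(c,uv,6);print(w.round(1),w.mean(0));e=w[1]-w[0];print(np.degrees(np.arctan2(e[1],e[0])),np.linalg.norm(e))
E
```

```text
621 [ 486.43904298 -271.74511756   85.71387815] ((486.0453796386719, -272.6099853515625), (40.107261657714844, 13.406693458557129), 58.70584487915039)
[178 317] [220 331]
[[ 465.9 -178.7    6. ]
 [ 583.2 -249.8    6. ]
 [ 513.7 -375.1    6. ]
 [ 382.5 -295.4    6. ]] [ 486.31480755 -274.74290251    6.        ]
-31.227744953766592 137.10184502744764
```

Call:
{"api": "jog_arm", "payload": {
  "plan": [0.0015,-0.001,-0.05,0,0,0,0.0015,-0.001,-0.1,0,0,0,0.0015,-0.001,-0.12,0,0,0,0.0015,-0.001,-0.132,0,0,0,0.0015,-0.001,-0.14,0,0,0,0.0015,-0.001,-0.1416,0,0,0,0.0015,-0.001,-0.1416,0,0,0]
}}

```text
clock: 2.35
eef_pos: [486.4, -271.4, 44.8]
eef_rot: [3.14, 0.0, 1.026]
wrist_force: [-0.0, 0.0, -0.5]
finger_gap: 60.1
finger_force: 0.0
```

Call:
{"api": "jog_arm", "payload": {
  "plan": [0,0,0,0,0,0,0,0,0,0,0,0,0,0,0,0,0,0,0,0,0,0,0,0,0,0,0,0,0,0,0,0,0,0,0,0,0,0,0,0,0,0,0,0,0,0,0,0],
  "claw": 0.005,
  "force": 50
}}

```text
clock: 3.15
eef_pos: [485.9, -271.0, 43.8]
eef_rot: [-3.141, -0.0, 1.026]
wrist_force: [-0.8, -0.0, 1.8]
finger_gap: 13.7
finger_force: 50.0
```

Call:
{"api": "jog_arm", "payload": {
  "plan": [0,0,0.002,0,0,0,0,0,0.007,0,0,0,0,0,0.015,0,0,0,0.001,0.002,0.025,0,0,0,0.004,0.006,0.035,0,0,0,0.008,0.013,0.043,0,0,0,0.013,0.021,0.05,0,0,0,0.019,0.031,0.055,0,0,0,0.025,0.041,0.058,0,0,0,0.031,0.051,0.06,0,0,0,0.037,0.061,0.06,0,0,0,0.043,0.071,0.06,0,0,0,0.049,0.081,0.06,0,0,0,0.055,0.091,0.06,0,0,0,0.061,0.1,0.06,0,0,0,0.066,0.108,0.06,0,0,0,0.0695,0.114,0.06,0,0,0,0.0715,0.1175,0.06,0,0,0,0.0724,0.119,0.06,0,0,0,0.0724,0.119,0.06,0,0,0]
}}

```text
clock: 5.15
eef_pos: [558.3, -152.1, 103.8]
eef_rot: [-3.142, 0.0, 1.026]
wrist_force: [0.1, 0.8, -7.3]
finger_gap: 13.8
finger_force: 50.0
```

```bash
python3 - <<'E'
from h import *
s=manip.read_state();print(s['eef_pos'],np.degrees(s['eef_rot']),s['joints'],s['clock'],s['wrist_force'])
p,d=camera('top');save('t2.png',cv2.resize(p[130:310,240:480],None,fx=3,fy=3,interpolation=cv2.INTER_CUBIC))
E
```

```text
[ 558.29735629 -152.11359855  103.83576802] [-1.79998780e+02  4.87832130e-03  5.87942834e+01] [-3.29259297e-01  4.62587438e-01  1.54494429e+00 -8.67684153e-05
  1.13409992e+00  2.15419904e-01] 5.15 [ 0.14904617  0.78095425 -7.29180307]
```

View pics/t2.png

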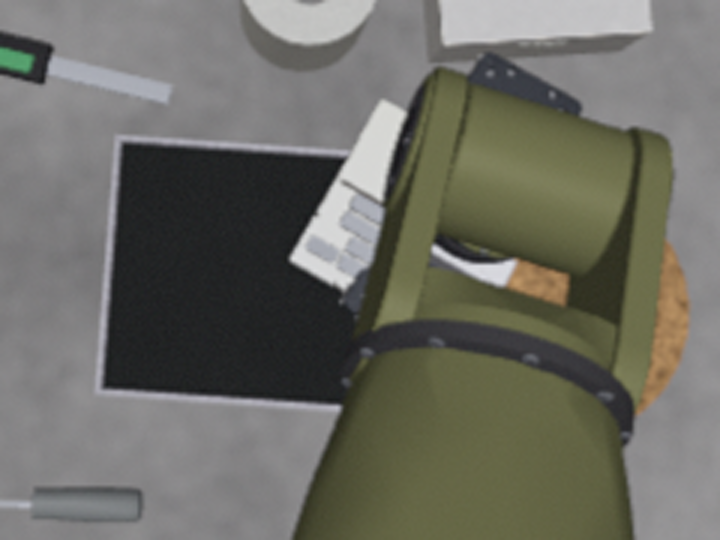

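Call:
{"api": "jog_arm", "payload": {
  "plan": [-0.0004,0.0015,0.002,-2,-0.5,0,-0.0009,0.0036,0.0045,-4.86,-1.19,0,-0.0019,0.0079,0.0087,-9.71,-2.39,0,-0.0031,0.0128,0.0135,-14.57,-3.58,0,-0.0045,0.0184,0.0178,-19.42,-4.77,0,-0.0053,0.0216,0.0202,-21.85,-5.37,0,-0.0061,0.0247,0.0235,-24.3,-5.96,0,-0.0061,0.0247,0.0235,-24.3,-5.96,0,-0.0061,0.0247,0.0235,-24.3,-5.96,0,-0.0069,0.0281,0.0267,-26.7,-6.56,0,-0.0077,0.0315,0.0298,-29.13,-7.16,0,-0.0095,0.0386,0.0353,-34,-8.35,0,-0.0114,0.0463,0.0402,-38.84,-9.54,0,-0.0122,0.0495,0.042,-40.8,-10,0,-0.0122,0.0495,0.042,-40.8,-10,0,-0.0122,0.0495,0.042,-40.8,-10,0,-0.0122,0.0495,0.042,-40.8,-10,0,-0.0122,0.0495,0.042,-40.8,-10,0,-0.0122,0.0495,0.042,-40.8,-10,0,-0.0122,0.0495,0.042,-40.8,-10,0]
}}

```text
clock: 7.2
eef_pos: [546.1, -102.8, 145.9]
eef_rot: [2.575, 0.493, 0.879]
wrist_force: [-0.0, -0.6, -5.2]
finger_gap: 14.0
finger_force: 50.0
```

```bash
python3 - <<'E'
from h import *
s=manip.read_state();print(s['eef_pos'],np.degrees(s['eef_rot']),s['joints'],s['clock'],s['wrist_force'])
p,d=camera('top');q,d=camera('side')
a=cv2.resize(p[150:300,240:440],None,fx=2,fy=2,interpolation=cv2.INTER_CUBIC)
b=cv2.resize(q[120:290,230:440],(400,324),interpolation=cv2.INTER_CUBIC)
save('t3.png',np.hstack([a,b[:300]]))
E
```

```text
[ 546.13687088 -102.80368647  145.94374416] [147.52317598  28.23735734  50.38837898] [ 0.07217272  0.35847349  1.76950772 -0.85675139  1.06100479  1.07376013] 7.2 [-0.02984237 -0.59992074 -5.21866693]
```

View pics/t3.png

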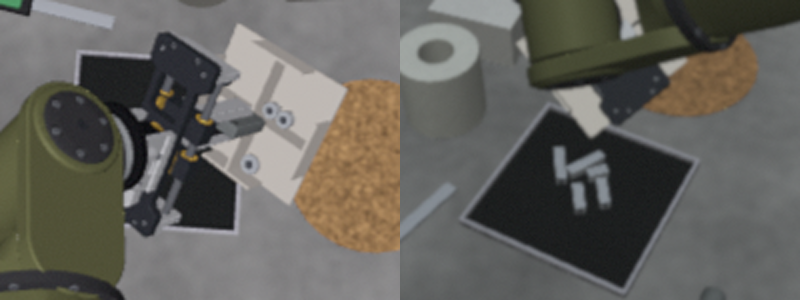

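Call:
{"api": "jog_arm", "payload": {
  "plan": [0,-0.001,0.006,1,0.25,0,0.001,-0.003,0.012,4,1,0,0.002,-0.008,0.014,8.2,2,0,0.004,-0.016,0.01,13.6,3.3,0,0.006,-0.024,0.004,19,4.6,0,0.0075,-0.031,-0.004,24.5,6,0,0.009,-0.037,-0.012,29.9,7.3,0,0.0105,-0.043,-0.022,35.4,8.7,0,0.0117,-0.0475,-0.031,39.1,9.6,0,0.0122,-0.0495,-0.036,40.8,10,0,0.0122,-0.0495,-0.038,40.8,10,0,0.0122,-0.0495,-0.038,40.8,10,0]
}}

```text
clock: 8.5
eef_pos: [558.1, -151.7, 107.6]
eef_rot: [3.141, 0.002, 1.027]
wrist_force: [0.1, -0.1, -5.5]
finger_gap: 13.8
finger_force: 50.0
```

Call:
{"api": "jog_arm", "payload": {
  "plan": [-0.001,-0.0015,0,0,0,0,-0.003,-0.005,0,0,0,0,-0.0065,-0.011,0,0,0,0,-0.011,-0.019,0,0,0,0,-0.017,-0.029,0,0,0,0,-0.023,-0.039,0,0,0,0,-0.029,-0.049,0,0,0,0,-0.035,-0.059,0,0,0,0,-0.041,-0.069,0,0,0,0,-0.047,-0.079,-0.001,0,0,0,-0.053,-0.089,-0.004,0,0,0,-0.059,-0.098,-0.009,0,0,0,-0.064,-0.106,-0.016,0,0,0,-0.068,-0.112,-0.024,0,0,0,-0.071,-0.116,-0.033,0,0,0,-0.0724,-0.119,-0.042,0,0,0,-0.0724,-0.119,-0.05,0,0,0,-0.0724,-0.119,-0.055,0,0,0,-0.0724,-0.119,-0.058,0,0,0,-0.0724,-0.119,-0.058,0,0,0]
}}

```text
clock: 10.5
eef_pos: [486.0, -270.8, 49.5]
eef_rot: [-3.141, -0.0, 1.027]
wrist_force: [0.3, -0.7, -3.8]
finger_gap: 13.7
finger_force: 50.0
```

```bash
python3 - <<'E'
from h import *
s=manip.read_state();print(s['eef_pos'],np.degrees(s['eef_rot']),s['joints'],s['clock'],s['wrist_force'])
p,d=camera('top');q,d2=camera('side');np.savez('t4.npz',p=p,d=d,q=q,d2=d2)
a=cv2.resize(p[150:300,240:440],None,fx=3,fy=3,interpolation=cv2.INTER_CUBIC)
save('t4.png',a)
E
```

```text
[ 485.95221676 -270.83097466   49.52756578] [-1.79975207e+02 -8.09640539e-04  5.88147545e+01] [-5.74282765e-01  4.90862197e-01  1.64776977e+00  1.35918577e-06
  1.00339363e+00 -2.99982866e-02] 10.5 [ 0.28588268 -0.68698192 -3.77376178]
```

View pics/t4.png

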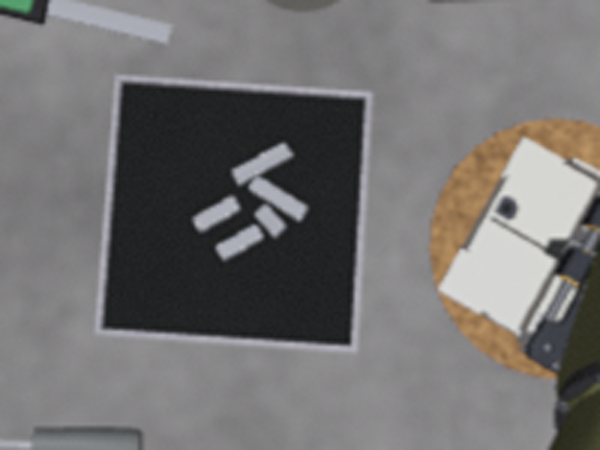

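Call:
{"api": "jog_arm", "payload": {
  "plan": [0,0,-0.002,0,0,0,0,0,-0.004,0,0,0,0,0,-0.005,0,0,0,0,0,-0.0055,0,0,0,0,0,-0.0055,0,0,0]
}}

```text
clock: 11.1
eef_pos: [485.9, -271.1, 44.3]
eef_rot: [-3.142, 0.0, 1.026]
wrist_force: [-1.9, -0.1, -5.3]
finger_gap: 13.9
finger_force: 50.0
```

Call:
{"api": "jog_arm", "payload": {
  "plan": [0,0,-0.0005,0,0,0,0,0,-0.001,0,0,0,0,0,-0.001,0,0,0,0,0,-0.001,0,0,0]
}}

```text
clock: 11.5
eef_pos: [486.0, -271.2, 43.8]
eef_rot: [3.141, 0.0, 1.026]
wrist_force: [-4.3, 2.5, 5.1]
finger_gap: 13.5
finger_force: 50.0
```

Call:
{"api": "jog_arm", "payload": {
  "plan": [0,0,0,0,0,0,0,0,0,0,0,0,0,0,0,0,0,0,0,0,0,0,0,0,0,0,0.02,0,0,0,0,0,0.06,0,0,0,0,0,0.11,0,0,0,0,0,0.15,0,0,0,0,0,0.15,0,0,0],
  "claw": 0.05
}}

```text
clock: 12.4
eef_pos: [487.6, -272.2, 199.1]
eef_rot: [3.132, 0.0, 1.026]
wrist_force: [0.8, -0.5, -0.2]
finger_gap: 49.9
finger_force: 0.0
```

```bash
cat >> h.py <<'E'
def find(c,p,zt=16,box=(425,625,-115,85),thr=90):
    """bright blobs in the catch: centre, length, width, yaw(deg) on plane zt"""
    hsv=cv2.cvtColor(p,cv2.COLOR_RGB2GRAY); m=(hsv>thr).astype(np.uint8)
    v,u=np.mgrid[0:400,0:640]; w=onplane(c,np.c_[u.ravel(),v.ravel()],zt).reshape(400,640,3)
    m[(w[...,0]<box[0])|(w[...,0]>box[1])|(w[...,1]<box[2])|(w[...,1]>box[3])]=0
    cs,_=cv2.findContours(m,cv2.RETR_EXTERNAL,cv2.CHAIN_APPROX_NONE); out=[]
    for ct in cs:
        if cv2.contourArea(ct)<15: continue
        q=onplane(c,ct.reshape(-1,2),zt)[:,:2].astype(np.float32)
        (x,y),(a,b),t=cv2.minAreaRect(q)
        if a<b: a,b,t=b,a,t+90
        out.append((x,y,a,b,(t+90)%180-90))
    return out
E
python3 - <<'E'
from h import *
z=np.load('t4.npz');c=get_calibration('top')
for o in find(c,z['p'],16): print(np.round(o,1))
s=manip.read_state();print(s['eef_pos'],s['joints'],s['clock'])
E
```

```text
[429.1  33.2  99.2   7.   88.8]
[501.3 -18.9  37.4  14.7 -61.5]
[ 473.2 -111.2   96.7    7.1   -1.8]
[524.2  -1.   37.5  14.8 -61.4]
[542.1 -49.4  63.4  49.4  27.4]
[564.2  80.2 120.    7.2  -0.6]
[620.1 -56.7 115.8   9.7 -90. ]
[ 487.62710497 -272.16882637  199.07642598] [-5.74678938e-01  3.18255036e-01  1.51213625e+00  2.94892718e-05
  1.30197928e+00 -3.00671111e-02] 12.4
```

Call:
{"api": "jog_arm", "payload": {
  "plan": [0.0424,0.227,0,0,0,59.7,0.0424,0.227,0,0,0,59.7,0.0424,0.227,0,0,0,59.7,0.0424,0.227,0,0,0,59.7,0.0424,0.227,0,0,0,59.7,0.0424,0.227,0,0,0,59.7,0.0424,0.227,0,0,0,59.7,0.0424,0.227,0,0,0,59.7,0.0424,0.227,0,0,0,59.7,0.0424,0.227,0,0,0,59.7],
  "claw": 0.024,
  "force": 25
}}

```text
clock: 13.4
eef_pos: [528.2, -44.3, 193.1]
eef_rot: [-3.141, -0.0, 2.064]
wrist_force: [-0.6, 0.5, 0.5]
finger_gap: 24.1
finger_force: 0.0
```

```bash
python3 - <<'E'
from h import *
s=manip.read_state();print(s['eef_pos'],np.degrees(s['eef_rot']),s['joints'],s['clock'])
c=get_calibration('wrist');p,d=camera('wrist');np.savez('w5.npz',p=p,d=d);save('w5.png',p)
for o in find(c,p,16): print(np.round(o,1))
E
```

```text
[528.22399907 -44.29395264 193.05609312] [-1.79984029e+02 -1.10314246e-02  1.18278112e+02] [-1.52752960e-01  2.66282647e-01  1.59356095e+00 -1.47758977e-05
  1.28208753e+00 -6.46294940e-01] 13.4
[604.  -66.3  96.8  42.   90. ]
[ 4.806e+02 -1.087e+02  1.111e+02  1.240e+01 -1.000e-01]
[544.1 -48.3  63.8  49.2  26.6]
[503.8 -18.4  36.5  12.7 -61.9]
[ 5.27e+02 -1.00e-01  3.74e+01  1.35e+01 -6.12e+01]
[570.9  82.5 108.6   9.4  -2.7]
[429.9  14.3 141.6  12.7  88.5]
```

View pics/w5.png

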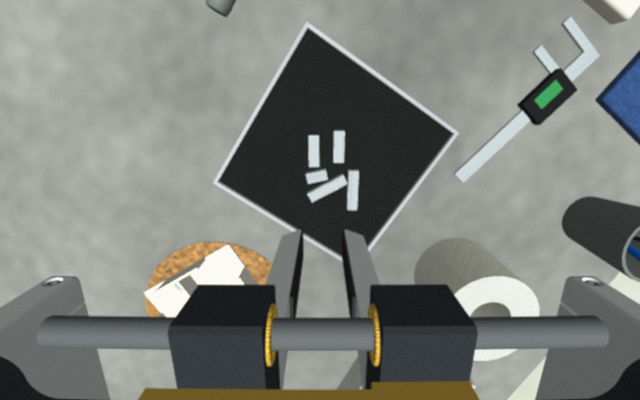

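Call:
{"api": "jog_arm", "payload": {
  "plan": [-0.0274,0.0246,-0.05,0,0,0,-0.0274,0.0246,-0.1,0,0,0,-0.0274,0.0246,-0.14,0,0,0,-0.0274,0.0246,-0.16,0,0,0,-0.0274,0.0246,-0.16,0,0,0,-0.0274,0.0246,-0.16,0,0,0],
  "claw": 0.02
}}

```text
clock: 14.05
eef_pos: [501.4, -19.7, 34.2]
eef_rot: [3.141, 0.0, 2.067]
wrist_force: [0.4, 0.4, 0.0]
finger_gap: 20.2
finger_force: 0.0
```

```bash
python3 - <<'E'
from h import *
s=manip.read_state();print(s['eef_pos'],np.degrees(s['eef_rot']),s['clock'],s['finger_gap'])
c=get_calibration('wrist');p,d=camera('wrist');save('w6.png',p)
for o in find(c,p,16): print(np.round(o,1))
E
```

```text
[501.41394603 -19.6848431   34.16736117] [1.79969367e+02 2.19501182e-02 1.18421774e+02] 14.05 20.18451704950154
[ 614.8 -112.8   29.1   12.5   27.8]
[ 435.8 -106.3   21.7   17.6   -0.5]
[623.7   9.1  77.7   6.7  86.5]
[513.6 -35.2  82.4  22.1 -58.4]
[529.5 -54.2 147.6  90.2 -74.5]
[568.5  81.4 113.2  10.1  -1.7]
[429.6  15.9 138.4  12.6  88.5]
```

View pics/w6.png

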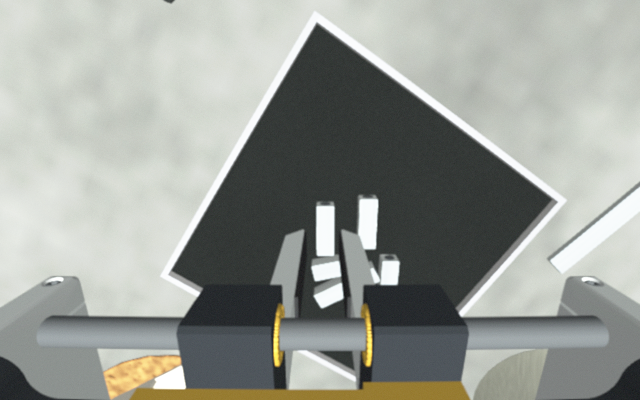

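```bash
python3 - <<'E'
from h import *
c=get_calibration('wrist')
w=onplane(c,[[317,208],[334,208],[335,255],[317,255],[358,201],[378,201],[377,249],[359,249]],16)[:,:2]
print(w.round(1)); print(w[:4].mean(0),w[4:].mean(0), np.linalg.norm(w[0]-w[1]),np.linalg.norm(w[1]-w[2]))
s=manip.read_state();print(s['eef_pos'])
E
```

```text
[[491.6  -6.5]
 [501.6  -1.1]
 [519.  -31. ]
 [507.9 -37. ]
 [513.3  10.8]
 [525.   17.1]
 [542.6 -13.1]
 [531.5 -19. ]]
[505.04654706 -18.89216867] [528.12619725  -1.03239394] 11.391211390901788 34.60813908626094
[501.82809067 -19.7027319   34.80411339]
```

Call:
{"api": "jog_arm", "payload": {
  "plan": [0.001,0.0005,-0.01,0,0,0,0.001,0.0005,-0.018,0,0,0,0.001,0.0005,-0.024,0,0,0,0.001,0.0005,-0.027,0,0,0,0.001,0.0005,-0.0272,0,0,0]
}}

```text
clock: 14.6
eef_pos: [501.7, -19.0, 5.7]
eef_rot: [-3.141, -0.0, 2.068]
wrist_force: [-0.5, -0.2, 0.8]
finger_gap: 19.8
finger_force: 0.0
```

Call:
{"api": "jog_arm", "payload": {
  "plan": [0,0,0,0,0,0,0,0,0,0,0,0,0,0,0,0,0,0,0,0,0,0,0,0,0,0,0,0,0,0],
  "claw": 0.004,
  "force": 30
}}

```text
clock: 15.1
eef_pos: [502.0, -19.0, 6.3]
eef_rot: [3.141, 0.0, 2.068]
wrist_force: [-1.0, 0.3, 1.8]
finger_gap: 11.9
finger_force: 30.0
```

Call:
{"api": "jog_arm", "payload": {
  "plan": [0,0,0.02,0,0,0,0,0,0.05,0,0,0,0,0,0.09,0,0,6,-0.066,0.324,0.11,0,0,69,-0.066,0.324,0.11,0,0,69,-0.066,0.324,0.11,0,0,69,-0.066,0.324,0.11,0,0,69,-0.066,0.324,0.11,0,0,69,-0.066,0.324,0.11,0,0,69,-0.066,0.324,0.11,0,0,69,-0.066,0.324,0.11,0,0,69,-0.066,0.324,0.11,0,0,69,-0.066,0.324,0.11,0,0,69,-0.066,0.324,0.11,0,0,69,-0.066,0.324,0.11,0,0,69]
}}

```text
clock: 16.6
eef_pos: [436.1, 304.5, 116.2]
eef_rot: [3.142, 0.0, -3.013]
wrist_force: [-0.3, 0.4, -0.7]
finger_gap: 12.1
finger_force: 30.0
```

```bash
python3 - <<'E'
from h import *
s=manip.read_state();print(s['eef_pos'],np.degrees(s['eef_rot']),s['clock'],s['finger_gap'])
c=get_calibration('wrist');p,d=camera('wrist');np.savez('w7.npz',p=p,d=d,o=c['origin'],a=c['attitude']);save('w7.png',p)
E
```

```text
[436.14744861 304.47706024 116.1913846 ] [ 1.79999098e+02  9.88895505e-04 -1.72612410e+02] 16.6 12.050816254802948
```

View pics/w7.png

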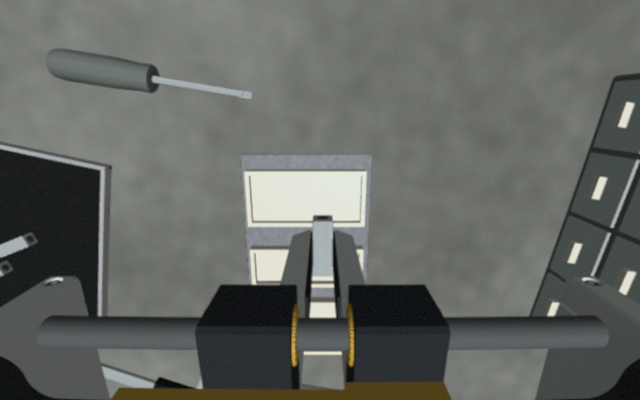

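```bash
python3 - <<'E'
from h import *
c=get_calibration('wrist');p=np.load('w7.npz')['p']
m=(p.min(2)>200)&(np.ptp(p.astype(int),axis=2)<45);m[:150]=0;m[232:]=0;m[:,:235]=0;m[:,375:]=0
m[:,300:345]=0; 
cs,_=cv2.findContours(m.astype(np.uint8),cv2.RETR_EXTERNAL,cv2.CHAIN_APPROX_NONE)
pts=np.vstack([k for k in cs if cv2.contourArea(k)>50]).reshape(-1,2);print(pts.min(0),pts.max(0))
r=cv2.minAreaRect(onplane(c,pts,15)[:,:2].astype(np.float32));print(r)
e=onplane(c,[[314,221],[331,221]],126)[:,:2];print(e,e.mean(0))
s=manip.read_state();print(s['eef_pos'])
a=np.radians(-172.6);t=np.array([np.cos(a),np.sin(a)]);print('half',(e.mean(0)-s['eef_pos'][:2])@t,(e.mean(0)-s['eef_pos'][:2])@[-t[1],t[0]])
E
```

```text
[245 172] [365 226]
((439.99517822265625, 288.796875), (52.8494758605957, 111.64614868164062), 7.421337604522705)
[[419.59344838 297.3492852 ]
 [418.31461798 307.14092892]] [418.95403318 302.24510706]
[436.14761007 304.55560252 116.20152642]
half 17.347956023488 0.07679471805648438
```

Call:
{"api": "jog_arm", "payload": {
  "plan": [0.0007,0.0041,-0.04,0,0,0,0.0007,0.0041,-0.075,0,0,0,0.0007,0.0041,-0.092,0,0,0,0.0007,0.0041,-0.1,0,0,0,0.0007,0.0041,-0.1035,0,0,0,0.0007,0.0041,-0.1045,0,0,0,0.0007,0.0041,-0.1045,0,0,0]
}}

```text
clock: 17.35
eef_pos: [437.1, 309.3, 12.5]
eef_rot: [3.141, 0.001, -3.011]
wrist_force: [-0.1, -0.7, -0.7]
finger_gap: 11.6
finger_force: 30.0
```

Call:
{"api": "jog_arm", "payload": {
  "plan": [0,0,0,0,0,0,0,0,0,0,0,0,0,0,0,0,0,0,0,0,0.02,0,0,0,0,0,0.06,0,0,0,0,0,0.11,0,0,0,0,0,0.11,0,0,0],
  "claw": 0.024
}}

```text
clock: 18.05
eef_pos: [438.9, 310.6, 128.0]
eef_rot: [3.138, 0.009, -3.011]
wrist_force: [0.5, 0.2, -0.9]
finger_gap: 24.2
finger_force: 0.0
```

```bash
python3 - <<'E'
from h import *
s=manip.read_state();print(s['eef_pos'],np.degrees(s['eef_rot']),s['clock'],s['finger_gap'])
p,d=camera('top');c=get_calibration('top')
for o in find(c,p,16,thr=90): print(np.round(o,1))
a=cv2.resize(p[140:300,130:340],None,fx=3,fy=3,interpolation=cv2.INTER_CUBIC);save('t8.png',a)
E
```

```text
[438.92173994 310.57990194 127.98277553] [ 179.76685017    0.52529957 -172.50246087] 18.05 24.200457499731577
[429.1  35.5  94.5   7.   88.8]
[ 473.2 -111.2   96.7    7.1   -1.8]
[524.7  -0.8  37.5  13.9 -62.2]
[542.1 -49.4  63.4  49.4  27.4]
[564.2  80.2 120.    7.2  -0.6]
[620.1 -56.7 115.8   9.7 -90. ]
```

View pics/t8.png

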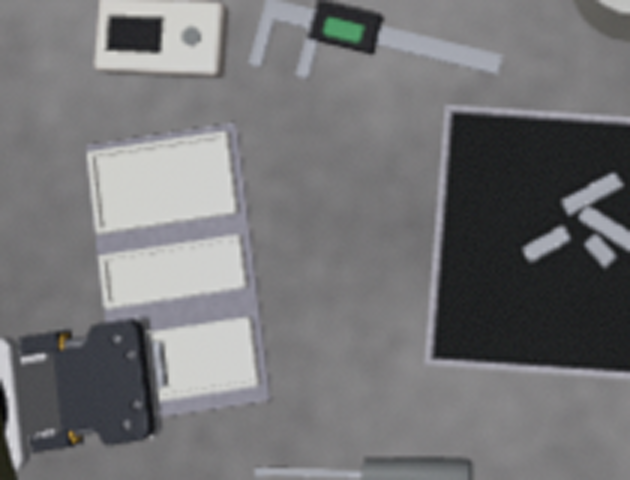

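Call:
{"api": "jog_arm", "payload": {
  "plan": [0.0906,-0.3091,-0.03,0,0,-69.2,0.0906,-0.3091,-0.03,0,0,-69.2,0.0906,-0.3091,-0.03,0,0,-69.2,0.0906,-0.3091,-0.03,0,0,-69.2,0.0906,-0.3091,-0.03,0,0,-69.2,0.0906,-0.3091,-0.03,0,0,-69.2,0.0906,-0.3091,-0.03,0,0,-69.2,0.0906,-0.3091,-0.03,0,0,-69.2,0.0906,-0.3091,-0.03,0,0,-69.2,0.0906,-0.3091,-0.03,0,0,-69.2,0.0906,-0.3091,-0.06,0,0,-69.2,0.0906,-0.3091,-0.085,0,0,-69.2,0.0906,-0.3091,-0.1,0,0,-69.2,0.0906,-0.3091,-0.11,0,0,-69.2,0.0906,-0.3091,-0.1145,0,0,-69.2,0.0906,-0.3091,-0.1145,0,0,-69.2,0.0906,-0.3091,-0.1145,0,0,-69.2],
  "claw": 0.024
}}

```text
clock: 19.8
eef_pos: [527.6, 0.1, 7.8]
eef_rot: [3.141, 0.001, 2.066]
wrist_force: [0.5, -0.2, 0.5]
finger_gap: 24.0
finger_force: 0.0
```

Call:
{"api": "jog_arm", "payload": {
  "plan": [0,0,0,0,0,0,0,0,0,0,0,0,0,0,0,0,0,0,0,0,0,0,0,0,0,0,0,0,0,0],
  "claw": 0.004
}}

```text
clock: 20.3
eef_pos: [527.5, -0.0, 7.7]
eef_rot: [3.141, 0.0, 2.065]
wrist_force: [-1.4, 0.4, 5.2]
finger_gap: 11.9
finger_force: 30.0
```

Call:
{"api": "jog_arm", "payload": {
  "plan": [0,0,0.02,0,0,0,0,0,0.05,0,0,0,0,0,0.09,0,0,6,-0.0849,0.2691,0.11,0,0,69.1,-0.0849,0.2691,0.11,0,0,69.1,-0.0849,0.2691,0.11,0,0,69.1,-0.0849,0.2691,0.11,0,0,69.1,-0.0849,0.2691,0.11,0,0,69.1,-0.0849,0.2691,0.11,0,0,69.1,-0.0849,0.2691,0.11,0,0,69.1,-0.0849,0.2691,0.11,0,0,69.1,-0.0849,0.2691,0.11,0,0,69.1,-0.0849,0.2691,0.11,0,0,69.1,-0.0849,0.2691,0.11,0,0,69.1]
}}

```text
clock: 21.7
eef_pos: [442.4, 268.9, 117.1]
eef_rot: [-3.142, -0.0, -3.014]
wrist_force: [0.5, 0.5, -0.4]
finger_gap: 11.4
finger_force: 30.0
```

```bash
python3 - <<'E'
from h import *
s=manip.read_state();print(s['eef_pos'],np.degrees(s['eef_rot']),s['clock'],s['finger_gap'])
c=get_calibration('wrist');p,d=camera('wrist');np.savez('w9.npz',p=p,d=d);save('w9.png',p[130:300,180:460].repeat(2,0).repeat(2,1))
g=cv2.cvtColor(p,cv2.COLOR_RGB2GRAY);print(g[205:236,322])
E
```

```text
[442.37220914 268.89236334 117.11129116] [-1.79999413e+02 -4.91315272e-03 -1.72715035e+02] 21.7 11.429822480874696
[234 233 233 234 234 232 233 233 204 116  50  34  54  84 132 170 183 183
 182 181 183 182 183 182 184 185 182 182 183 184 183]
```

View pics/w9.png

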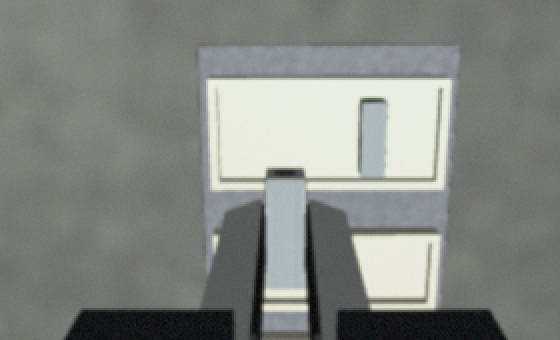

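```bash
python3 - <<'E'
from h import *
c=get_calibration('wrist')
w=onplane(c,[[360,181],[373,181],[373,218.5],[360,218.5]],21)[:,:2];print(w,w.mean(0))
ct=np.array([440,288.8]);a=np.radians(7.42);R2=np.array([[np.cos(a),np.sin(a)],[-np.sin(a),np.cos(a)]])
print('row local',R2@(w.mean(0)-ct))
e=onplane(c,[[313,219.5],[332,219.5]],127)[:,:2].mean(0);s=manip.read_state()
t=-R2[0];print('half',(e-s['eef_pos'][:2])@t)
E
```

```text
[[420.88215252 300.43008642]
 [419.36832719 312.15167501]
 [454.94913291 318.36275861]
 [456.50640279 306.22709783]] [437.92650385 309.29290446]
row local [ 0.5903565  20.58907475]
half 18.278408792651966
```

Call:
{"api": "jog_arm", "payload": {
  "plan": [0,0,-0.04,0,0,0,0,0,-0.075,0,0,0,0,0,-0.092,0,0,0,0,0,-0.1,0,0,0,0,0,-0.1033,0,0,0,0,0,-0.1043,0,0,0,0,0,-0.1043,0,0,0]
}}

```text
clock: 22.45
eef_pos: [442.8, 269.3, 13.7]
eef_rot: [3.141, 0.001, -3.013]
wrist_force: [-0.0, -0.1, -0.4]
finger_gap: 11.3
finger_force: 30.0
```

Call:
{"api": "jog_arm", "payload": {
  "plan": [0,0,0,0,0,0,0,0,0,0,0,0,0,0,0,0,0,0,0,0,0.02,0,0,0,0,0,0.06,0,0,0,0,0,0.1,0,0,0,0,0,0.1,0,0,0],
  "claw": 0.024
}}

```text
clock: 23.15
eef_pos: [444.3, 270.2, 117.9]
eef_rot: [3.139, 0.008, -3.012]
wrist_force: [1.4, 0.3, -0.9]
finger_gap: 23.6
finger_force: 0.0
```

```bash
python3 - <<'E'
from h import *
s=manip.read_state();print(s['eef_pos'],s['clock'])
p,d=camera('top');c=get_calibration('top')
m=np.zeros((400,640),np.uint8)
for o in find(c,p,16,thr=90): print(np.round(o,1))
# edges of the clump: print hull corners via approx
g=cv2.cvtColor(p,cv2.COLOR_RGB2GRAY);v,u=np.mgrid[0:400,0:640]
w=onplane(c,np.c_[u.ravel(),v.ravel()],16).reshape(400,640,3)
k=((g>90)&(abs(w[...,0]-545)<50)&(abs(w[...,1]+45)<45)).astype(np.uint8)
k=cv2.resize(k,None,fx=4,fy=4,interpolation=cv2.INTER_LINEAR)
for thr in (110,130,145,155):
    g4=cv2.resize(g,None,fx=4,fy=4,interpolation=cv2.INTER_CUBIC)
    mm=((g4>thr)&(k>0)).astype(np.uint8)
    cs,_=cv2.findContours(mm,cv2.RETR_EXTERNAL,cv2.CHAIN_APPROX_NONE)
    print(thr)
    for ct in cs:
        if cv2.contourArea(ct)<100: continue
        q=onplane(c,(ct.reshape(-1,2)-1.5)/4,16)[:,:2].astype(np.float32);print(cv2.minAreaRect(q))
E
```

```text
[444.33772406 270.20298777 117.9178453 ] 23.15
[429.1  35.5  94.5   7.   88.8]
[ 473.2 -111.2   96.7    7.1   -1.8]
[542.1 -49.4  63.4  49.4  27.4]
[564.2  80.2 120.    7.2  -0.6]
[620.1 -56.7 115.8   9.7 -90. ]
110
((518.3502197265625, -43.5821418762207), (24.6546630859375, 13.126931190490723), 40.654815673828125)
((543.19091796875, -49.32677459716797), (61.013145446777344, 49.07803726196289), 28.600027084350586)
130
((518.2659912109375, -43.39289093017578), (23.193191528320312, 11.825765609741211), 40.59964370727539)
((536.1159057617188, -50.310726165771484), (47.772239685058594, 12.466167449951172), 56.328460693359375)
((564.06591796875, -37.886619567871094), (12.709260940551758, 48.19889831542969), 28.293506622314453)
145
((518.3655395507812, -43.53879165649414), (22.200332641601562, 10.552800178527832), 40.46201705932617)
((536.114501953125, -50.31220245361328), (47.13468933105469, 11.457625389099121), 56.32696533203125)
((564.0819702148438, -37.753822326660156), (11.649102210998535, 46.9334602355957), 28.246898651123047)
155
((518.4390869140625, -43.43812942504883), (21.084047317504883, 9.656911849975586), 40.20606994628906)
((536.1256713867188, -50.314117431640625), (46.12678146362305, 10.500112533569336), 56.41599655151367)
((564.0773315429688, -37.729095458984375), (11.000913619995117, 45.88703918457031), 28.59682846069336)
```

Call:
{"api": "jog_arm", "payload": {
  "plan": [0.1298,-0.3168,-0.03,0,0,-69,0.1298,-0.3168,-0.03,0,0,-69,0.1298,-0.3168,-0.03,0,0,-69,0.1298,-0.3168,-0.03,0,0,-69,0.1298,-0.3168,-0.03,0,0,-69,0.1298,-0.3168,-0.03,0,0,-69,0.1298,-0.3168,-0.03,0,0,-69,0.1298,-0.3168,-0.03,0,0,-69,0.1298,-0.3168,-0.03,0,0,-69,0.1298,-0.3168,-0.03,0,0,-69,0.1298,-0.3168,-0.03,0,0,-69,0.1298,-0.3168,-0.03,0,0,-69],
  "claw": 0.02
}}

```text
clock: 24.4
eef_pos: [572.0, -46.9, 82.8]
eef_rot: [-3.142, -0.0, 2.07]
wrist_force: [0.5, 1.1, 0.1]
finger_gap: 19.8
finger_force: 0.0
```

```bash
cat >> h.py <<'E'
def clump(c,p,thr=130,z=16,win=(545,-45,50,45)):
    g=cv2.cvtColor(p,cv2.COLOR_RGB2GRAY);v,u=np.mgrid[0:400,0:640]
    w=onplane(c,np.c_[u.ravel(),v.ravel()],z).reshape(400,640,3)
    k=((abs(w[...,0]-win[0])<win[2])&(abs(w[...,1]-win[1])<win[3])).astype(np.uint8)
    k=cv2.resize(k,None,fx=4,fy=4,interpolation=cv2.INTER_NEAREST)
    g4=cv2.resize(g,None,fx=4,fy=4,interpolation=cv2.INTER_CUBIC)
    cs,_=cv2.findContours(((g4>thr)&(k>0)).astype(np.uint8),cv2.RETR_EXTERNAL,cv2.CHAIN_APPROX_NONE)
    for ct in cs:
        if cv2.contourArea(ct)<300: continue
        q=onplane(c,(ct.reshape(-1,2)-1.5)/4,z)[:,:2].astype(np.float32)
        (x,y),(a,b),t=cv2.minAreaRect(q)
        if a<b: a,b,t=b,a,t+90
        print(thr,np.round([x,y,a,b,t%180],1))
E
python3 - <<'E'
from h import *
s=manip.read_state();print(s['eef_pos'],np.degrees(s['eef_rot']),s['clock'])
c=get_calibration('wrist');p,d=camera('wrist');np.savez('w10.npz',p=p)
for t in (130,170,200,225): clump(c,p,t)
E
```

```text
[571.98317993 -46.92935245  82.8479391 ] [-1.79998174e+02 -3.83181858e-04  1.18588000e+02] 24.4
130 [563.6 -82.9  20.9  15.3 108.8]
130 [544.9 -48.1  60.6  49.6  27.5]
130 [520.5 -42.6  25.2  13.5  40.6]
170 [545.  -48.3  60.1  48.4  27.7]
170 [520.5 -42.7  24.4  12.6  40.9]
200 [538.3 -49.5  48.   12.1  56.6]
200 [566.2 -37.3  47.6  12.  118.2]
200 [520.5 -42.7  23.8  12.   40.8]
225 [538.3 -49.6  47.3  11.5  56.4]
225 [566.3 -37.2  46.7  11.4 118.2]
225 [520.6 -42.8  23.2  11.3  40.8]
```

Call:
{"api": "jog_arm", "payload": {
  "plan": [0,-0.0009,-0.035,0,0,-0.3,0,-0.0009,-0.055,0,0,-0.3,0,-0.0009,-0.067,0,0,-0.3,0,-0.0009,-0.074,0,0,-0.3,0,-0.0009,-0.0756,0,0,-0.3,0,-0.0009,-0.0756,0,0,-0.3]
}}

```text
clock: 25.05
eef_pos: [572.5, -48.6, 7.9]
eef_rot: [3.141, 0.001, 2.061]
wrist_force: [0.6, 0.7, 0.2]
finger_gap: 20.1
finger_force: 0.0
```

Call:
{"api": "jog_arm", "payload": {
  "plan": [0,0,0,0,0,0,0,0,0,0,0,0,0,0,0,0,0,0,0,0,0,0,0,0,0,0,0,0,0,0],
  "claw": 0.004,
  "force": 45
}}

```text
clock: 25.55
eef_pos: [572.6, -48.7, 8.1]
eef_rot: [3.141, 0.001, 2.061]
wrist_force: [-0.9, 0.7, 6.9]
finger_gap: 11.4
finger_force: 45.0
```

Call:
{"api": "jog_arm", "payload": {
  "plan": [0,0,0.02,0,0,0,0,0,0.05,0,0,0,0,0,0.09,0,0,6,0.0203,0.3776,0.11,0,0,69.3,0.0203,0.3776,0.11,0,0,69.3,0.0203,0.3776,0.11,0,0,69.3,0.0203,0.3776,0.11,0,0,69.3,0.0203,0.3776,0.11,0,0,69.3,0.0203,0.3776,0.11,0,0,69.3,0.0203,0.3776,0.11,0,0,69.3,0.0203,0.3776,0.11,0,0,69.3,0.0203,0.3776,0.11,0,0,69.3,0.0203,0.3776,0.11,0,0,69.3,0.0203,0.3776,0.11,0,0,69.3,0.0203,0.3776,0.11,0,0,69.3,0.0203,0.3776,0.11,0,0,69.3]
}}

```text
clock: 27.15
eef_pos: [592.7, 328.1, 117.5]
eef_rot: [-3.142, 0.0, -3.014]
wrist_force: [0.1, -0.3, -0.2]
finger_gap: 11.5
finger_force: 45.0
```

```bash
python3 - <<'E'
from h import *
s=manip.read_state();print(s['eef_pos'],np.degrees(s['eef_rot']),s['clock'],s['finger_gap'])
c=get_calibration('wrist');p,d=camera('wrist');np.savez('w11.npz',p=p,d=d);save('w11.png',p[100:290,180:460].repeat(2,0).repeat(2,1))
E
```

```text
[592.69694844 328.09020664 117.45538496] [-1.79999980e+02  8.87220181e-03 -1.72693479e+02] 27.15 11.457904654076012
```

View pics/w11.png

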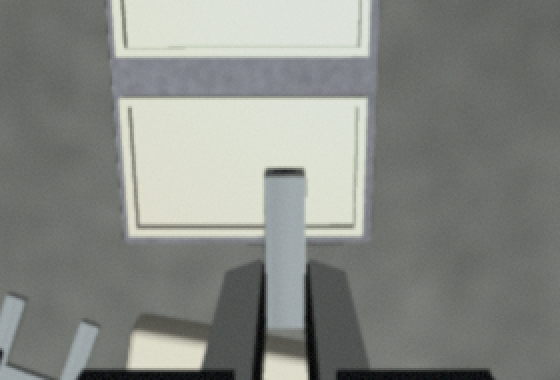

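```bash
python3 - <<'E'
from h import *
c=get_calibration('wrist');f=lambda L:[[180+x/2,100+y/2] for x,y in L]
w=onplane(c,f([(119,97),(368,97),(364,238),(127,239)]),15)[:,:2];print(w.round(1),w.mean(0),np.linalg.norm(np.diff(w,axis=0),axis=1))
s=manip.read_state();e=onplane(c,f([(265,177),(305,177)]),125.5)[:,:2].mean(0)
t=-np.array([np.cos(np.radians(7.42)),np.sin(np.radians(7.42))]);print('end from TCP',(e-s['eef_pos'][:2])@t)
E
```

```text
[[556.7 247.9]
 [542.3 359.5]
 [609.1 368.7]
 [624.3 255.6]] [583.10114116 307.92700902] [112.52285669  67.4474396  114.15826912]
end from TCP 36.345167240046976
```

Call:
{"api": "jog_arm", "payload": {
  "plan": [0,0.001,-0.04,0,0,0,0,0.001,-0.075,0,0,0,0,0.001,-0.092,0,0,0,0,0.001,-0.1,0,0,0,0,0.001,-0.1033,0,0,0,0,0.001,-0.1042,0,0,0,0,0.001,-0.1042,0,0,0]
}}

```text
clock: 27.9
eef_pos: [593.0, 330.3, 14.4]
eef_rot: [3.141, 0.002, -3.013]
wrist_force: [0.8, -0.1, -0.9]
finger_gap: 11.3
finger_force: 45.0
```

Call:
{"api": "jog_arm", "payload": {
  "plan": [0,0,0,0,0,0,0,0,0,0,0,0,0,0,0,0,0,0,0,0,0.02,0,0,0,0,0,0.06,0,0,0,0,0,0.1,0,0,0,0,0,0.1,0,0,0],
  "claw": 0.024
}}

```text
clock: 28.6
eef_pos: [594.6, 331.1, 119.7]
eef_rot: [3.139, 0.009, -3.013]
wrist_force: [0.3, -0.8, 1.1]
finger_gap: 23.7
finger_force: 0.0
```

```bash
python3 - <<'E'
from h import *
s=manip.read_state();print(s['eef_pos'],s['clock'])
p,d=camera('top');c=get_calibration('top')
clump(c,p,130)
E
```

```text
[594.55758654 331.07526013 119.68495336] 28.6
130 [518.4 -43.3  23.5  11.8  40.5]
130 [536.1 -50.3  48.1  12.5  56.4]
```

Call:
{"api": "jog_arm", "payload": {
  "plan": [-0.0442,-0.3632,-0.03,0,0,-130.8,-0.0442,-0.3632,-0.03,0,0,-130.8,-0.0442,-0.3632,-0.03,0,0,-130.8,-0.0442,-0.3632,-0.03,0,0,-130.8,-0.0442,-0.3632,-0.03,0,0,-130.8,-0.0442,-0.3632,-0.03,0,0,-130.8,-0.0442,-0.3632,-0.03,0,0,-130.8,-0.0442,-0.3632,-0.03,0,0,-130.8,-0.0442,-0.3632,-0.03,0,0,-130.8,-0.0442,-0.3632,-0.03,0,0,-130.8,-0.0442,-0.3632,-0.03,0,0,-130.8,-0.0442,-0.3632,-0.03,0,0,-130.8,-0.0442,-0.3632,-0.03,0,0,-130.8,-0.0442,-0.3632,-0.03,0,0,-130.8,-0.0442,-0.3632,-0.03,0,0,-130.8,-0.0442,-0.3632,-0.03,0,0,-130.8,-0.0442,-0.3632,-0.03,0,0,-130.8,-0.0442,-0.3632,-0.03,0,0,-130.8,-0.0442,-0.3632,-0.03,0,0,-130.8],
  "claw": 0.02
}}

```text
clock: 30.55
eef_pos: [548.0, -33.2, 82.7]
eef_rot: [-3.141, 0.0, 0.989]
wrist_force: [0.6, -0.5, 0.1]
finger_gap: 20.1
finger_force: 0.0
```

```bash
python3 - <<'E'
from h import *
s=manip.read_state();print(s['eef_pos'],np.degrees(s['eef_rot']),s['clock'],s['joints'])
c=get_calibration('wrist');p,d=camera('wrist');np.savez('w12.npz',p=p)
for t in (170,200,225): clump(c,p,t)
E
```

```text
[548.01316908 -33.16098416  82.67911169] [-1.79968711e+02  1.34828568e-02  5.66552037e+01] 30.55 [-1.27165929e-01  4.30122538e-01  1.64876716e+00  3.26040898e-05
  1.06329691e+00  4.54794766e-01]
170 [525.2 -38.8  12.3  12.1 131.7]
170 [538.4 -49.6  48.6  12.3  56.3]
200 [525.5 -38.5  11.6  10.5 131.6]
200 [538.4 -49.6  47.7  11.9  56.3]
225 [525.8 -38.2  11.    8.5 131. ]
225 [538.5 -49.6  46.8  11.2  56.4]
```

Call:
{"api": "jog_arm", "payload": {
  "plan": [0.0006,-0.001,-0.035,0,0,0,0.0006,-0.001,-0.055,0,0,0,0.0006,-0.001,-0.067,0,0,0,0.0006,-0.001,-0.074,0,0,0,0.0006,-0.001,-0.0756,0,0,0,0.0006,-0.001,-0.0756,0,0,0]
}}

```text
clock: 31.2
eef_pos: [549.2, -34.2, 8.0]
eef_rot: [3.141, -0.0, 0.988]
wrist_force: [-0.1, -0.5, -0.3]
finger_gap: 19.9
finger_force: 0.0
```

Call:
{"api": "jog_arm", "payload": {
  "plan": [0,0,0,0,0,0,0,0,0,0,0,0,0,0,0,0,0,0,0,0,0,0,0,0,0,0,0,0,0,0],
  "claw": 0.004,
  "force": 50
}}

```text
clock: 31.7
eef_pos: [549.3, -34.2, 8.2]
eef_rot: [3.14, -0.001, 0.988]
wrist_force: [-0.9, -0.5, 7.0]
finger_gap: 11.0
finger_force: 49.9
```

Call:
{"api": "jog_arm", "payload": {
  "plan": [0,0,0.02,0,0,0,0,0,0.05,0,0,0,0,0,0.09,0,0,-5,0.053,0.3243,0.11,0,0,-49.2,0.053,0.3243,0.11,0,0,-49.2,0.053,0.3243,0.11,0,0,-49.2,0.053,0.3243,0.11,0,0,-49.2,0.053,0.3243,0.11,0,0,-49.2,0.053,0.3243,0.11,0,0,-49.2,0.053,0.3243,0.11,0,0,-49.2,0.053,0.3243,0.11,0,0,-49.2,0.053,0.3243,0.11,0,0,-49.2,0.053,0.3243,0.11,0,0,-49.2,0.053,0.3243,0.11,0,0,-49.2,0.053,0.3243,0.11,0,0,-49.2]
}}

```text
clock: 33.2
eef_pos: [602.0, 289.1, 117.7]
eef_rot: [-3.142, -0.0, 0.128]
wrist_force: [0.3, -0.4, -0.3]
finger_gap: 11.3
finger_force: 49.9
```

```bash
python3 - <<'E'
from h import *
s=manip.read_state();print(s['eef_pos'],np.degrees(s['eef_rot']),s['clock'],s['finger_gap'])
c=get_calibration('wrist');p,d=camera('wrist');np.savez('w13.npz',p=p,d=d);save('w13.png',p)
g=cv2.cvtColor(p,cv2.COLOR_RGB2GRAY)
print('row222',g[222,300:345]);print('col322',g[205:245,322])
# placed A: grey on white in row
c2=get_calibration('top');q,_=camera('top');save('t13.png',q)
# dark-ish blobs in rows seen from top
print(np.round(onplane(c2,[[318,195]],15),1))
E
```

```text
[602.02608136 289.09085324 117.66865901] [-1.79999399e+02 -8.16109641e-03  7.31984650e+00] 33.2 11.329887764333767
row222 [228 229 228 228 227 229 228 228 229 228 229 227 227 228 228 227 229 227
 227 228 228 228 228 228 229 227 228 228 228 228 228 228 229 229 228 229
 227 227 229 226 228 227 229 227 228]
col322 [229 228 228 228 227 229 229 228 227 229 229 229 227 227 229 227 229 228
 227 228 227 228 228 227 226 228 228 228 226 205 139  65  33  33  42  64
  96 140 172 180]
[[585.9 -17.3  15. ]]
```

```bash
python3 - <<'E'
from h import *
c=get_calibration('wrist');s=manip.read_state();a=np.radians(7.42);t=np.array([np.cos(a),np.sin(a)]);n=np.array([-t[1],t[0]])
print('end',(onplane(c,[[322,241.5]],125.5)[0,:2]-s['eef_pos'][:2])@t)
p=np.load('w13.npz')['p'];g=cv2.cvtColor(p,cv2.COLOR_RGB2GRAY)
v,u=np.mgrid[0:400,0:640];w=onplane(c,np.c_[u.ravel(),v.ravel()],21)[:,:2].reshape(400,640,2)-np.array([583,307.7])
lx,ly=w@t,w@n
m=((g<205)&(g>120)&(abs(lx)<34)&(abs(ly)<50)).astype(np.uint8)
cs,_=cv2.findContours(m,cv2.RETR_EXTERNAL,cv2.CHAIN_APPROX_NONE)
for k in cs:
    if cv2.contourArea(k)>60: print(cv2.contourArea(k),k.reshape(-1,2).min(0),k.reshape(-1,2).max(0),cv2.minAreaRect(np.c_[lx[k[:,0,1],k[:,0,0]],ly[k[:,0,1],k[:,0,0]]].astype(np.float32)))
E
```

```text
end 5.384906098948683
152.5 [314 242] [331 251] ((-29.04430389404297, -21.094173431396484), (16.49983024597168, 9.459782600402832), 89.93222045898438)
951.0 [245 188] [352 251] ((-2.248659133911133, 0.305999755859375), (62.994224548339844, 99.3514633178711), 0.02215658500790596)
85.5 [245 183] [354 184] ((33.38725280761719, -0.11238861083984375), (99.43447875976562, 0.9455317854881287), 89.92928314208984)
```

Call:
{"api": "jog_arm", "payload": {
  "plan": [0,0.0009,-0.04,0,0,0,0,0.0009,-0.075,0,0,0,0,0.0009,-0.092,0,0,0,0,0.0009,-0.1,0,0,0,0,0.0009,-0.1033,0,0,0,0,0.0009,-0.1043,0,0,0,0,0.0009,-0.1043,0,0,0]
}}

```text
clock: 34.0
eef_pos: [602.4, 291.3, 14.5]
eef_rot: [-3.141, -0.002, 0.129]
wrist_force: [0.8, 0.7, -0.2]
finger_gap: 11.1
finger_force: 49.9
```

Call:
{"api": "jog_arm", "payload": {
  "plan": [0,0,0,0,0,0,0,0,0,0,0,0,0,0,0,0,0,0,0,0,0.02,0,0,0,0,0,0.06,0,0,0,0,0,0.1,0,0,0,0,0,0.1,0,0,0],
  "claw": 0.024
}}

```text
clock: 34.7
eef_pos: [604.1, 292.0, 119.7]
eef_rot: [-3.139, -0.009, 0.129]
wrist_force: [0.6, 0.1, 0.4]
finger_gap: 23.9
finger_force: 0.0
```

```bash
python3 - <<'E'
from h import *
s=manip.read_state();print(s['eef_pos'],s['clock'])
p,d=camera('top');c=get_calibration('top')
clump(c,p,130)
E
```

```text
[604.05039258 291.96483803 119.67924705] 34.7
130 [518.3 -43.6  23.8  12.2  40.3]
```

Call:
{"api": "jog_arm", "payload": {
  "plan": [-0.0816,-0.3327,-0.03,0,0,33.3,-0.0816,-0.3327,-0.03,0,0,33.3,-0.0816,-0.3327,-0.03,0,0,33.3,-0.0816,-0.3327,-0.03,0,0,33.3,-0.0816,-0.3327,-0.03,0,0,33.3,-0.0816,-0.3327,-0.03,0,0,33.3,-0.0816,-0.3327,-0.03,0,0,33.3,-0.0816,-0.3327,-0.03,0,0,33.3,-0.0816,-0.3327,-0.03,0,0,33.3,-0.0816,-0.3327,-0.03,0,0,33.3,-0.0816,-0.3327,-0.03,0,0,33.3,-0.0816,-0.3327,-0.065,0,0,33.3,-0.0816,-0.3327,-0.085,0,0,33.3,-0.0816,-0.3327,-0.097,0,0,33.3,-0.0816,-0.3327,-0.104,0,0,33.3,-0.0816,-0.3327,-0.106,0,0,33.3,-0.0816,-0.3327,-0.106,0,0,33.3],
  "claw": 0.024
}}

```text
clock: 36.45
eef_pos: [520.6, -41.6, 7.6]
eef_rot: [3.141, -0.0, 0.71]
wrist_force: [0.9, 1.2, 1.0]
finger_gap: 24.0
finger_force: 0.0
```

Call:
{"api": "jog_arm", "payload": {
  "plan": [0,0,0,0,0,0,0,0,0,0,0,0,0,0,0,0,0,0,0,0,0,0,0,0,0,0,0,0,0,0],
  "claw": 0.004,
  "force": 30
}}

```text
clock: 36.95
eef_pos: [520.6, -41.8, 7.8]
eef_rot: [3.141, -0.001, 0.71]
wrist_force: [-0.7, 0.4, 6.2]
finger_gap: 11.6
finger_force: 30.0
```

Call:
{"api": "jog_arm", "payload": {
  "plan": [0,0,0.02,0,0,0,0,0,0.05,0,0,0,0,0,0.09,0,0,-4,-0.0085,0.3401,0.11,0,0,-33.3,-0.0085,0.3401,0.11,0,0,-33.3,-0.0085,0.3401,0.11,0,0,-33.3,-0.0085,0.3401,0.11,0,0,-33.3,-0.0085,0.3401,0.11,0,0,-33.3,-0.0085,0.3401,0.11,0,0,-33.3,-0.0085,0.3401,0.11,0,0,-33.3,-0.0085,0.3401,0.11,0,0,-33.3,-0.0085,0.3401,0.11,0,0,-33.3,-0.0085,0.3401,0.11,0,0,-33.3,-0.0085,0.3401,0.11,0,0,-33.3,-0.0085,0.3401,0.11,0,0,-33.3]
}}

```text
clock: 38.45
eef_pos: [512.0, 297.2, 117.2]
eef_rot: [3.142, 0.0, 0.127]
wrist_force: [-0.2, -0.2, 0.2]
finger_gap: 11.5
finger_force: 30.0
```

```bash
python3 - <<'E'
from h import *
s=manip.read_state();print(s['eef_pos'],np.degrees(s['eef_rot']),s['clock'],s['finger_gap'])
c=get_calibration('wrist');p,d=camera('wrist');np.savez('w14.npz',p=p,d=d)
g=cv2.cvtColor(p,cv2.COLOR_RGB2GRAY);print(g[205:245,322])
a=np.radians(7.42);t=np.array([np.cos(a),np.sin(a)])
w=(onplane(c,[[322,r] for r in range(205,245)],125.8)[:,:2]-s['eef_pos'][:2])@t;print(w.round(1))
# short row edges along local x at several local y, z=15 plane
m=(g>200).astype(np.uint8);v,u=np.mgrid[0:400,0:640];W=onplane(c,np.c_[u.ravel(),v.ravel()],15)[:,:2].reshape(400,640,2)-np.array([511.5,298.2])
lx,ly=W@t,W@np.array([-t[1],t[0]])
for y0 in (-40,-30,30,40):
    k=(abs(ly-y0)<1)&(abs(lx)<45)&(v<232)
    o=np.argsort(lx[k]);print(y0,[(round(float(x),0),int(b)) for x,b in zip(lx[k][o],g[k][o])][::3])
E
```

```text
[512.02949619 297.23582792 117.23793125] [1.79998525e+02 1.98383373e-03 7.30275273e+00] 38.45 11.538667182631809
[222 221 220 222 222 222 220 222 222 220 217 184 128 160 212 222 219 191
 148 131 130 107  63  32  35  45  66  95 133 155 161 160 160 163 162 161
 162 163 160 159]
[28.4 27.8 27.2 26.6 26.  25.4 24.8 24.2 23.6 23.  22.4 21.7 21.1 20.5
 19.9 19.3 18.7 18.  17.4 16.8 16.2 15.5 14.9 14.3 13.7 13.  12.4 11.8
 11.1 10.5  9.9  9.2  8.6  7.9  7.3  6.7  6.   5.4  4.7  4.1]
-40 [(-31.0, 133), (-30.0, 134), (-28.0, 133), (-27.0, 129), (-25.0, 124), (-24.0, 126), (-22.0, 180), (-21.0, 211), (-19.0, 215), (-18.0, 163), (-16.0, 165), (-15.0, 206), (-13.0, 222), (-12.0, 220), (-10.0, 222), (-9.0, 221), (-7.0, 220), (-6.0, 220), (-5.0, 223), (-4.0, 222), (-3.0, 220), (-1.0, 222), (-0.0, 222), (2.0, 221), (3.0, 221), (5.0, 221), (6.0, 222), (8.0, 221), (9.0, 221), (11.0, 222), (12.0, 222), (14.0, 223), (15.0, 222), (16.0, 221), (17.0, 221), (19.0, 216), (20.0, 165), (21.0, 111), (22.0, 114), (23.0, 128), (24.0, 134), (26.0, 133), (27.0, 136), (29.0, 138), (30.0, 141), (31.0, 137), (32.0, 
[... 1645 characters left out ...]
 134), (-25.0, 128), (-24.0, 130), (-22.0, 193), (-21.0, 219), (-19.0, 214), (-18.0, 163), (-16.0, 184), (-15.0, 220), (-14.0, 221), (-13.0, 220), (-12.0, 220), (-10.0, 222), (-9.0, 222), (-7.0, 220), (-6.0, 221), (-4.0, 220), (-3.0, 219), (-1.0, 222), (0.0, 221), (2.0, 221), (3.0, 222), (5.0, 220), (6.0, 220), (8.0, 220), (9.0, 221), (10.0, 221), (11.0, 221), (12.0, 222), (14.0, 222), (15.0, 222), (17.0, 222), (18.0, 223), (19.0, 200), (20.0, 145), (22.0, 122), (23.0, 137), (25.0, 133), (26.0, 130), (28.0, 129), (29.0, 126), (31.0, 131), (32.0, 133), (33.0, 132), (33.0, 131), (34.0, 133), (35.0, 131), (36.0, 128), (38.0, 183), (39.0, 218), (41.0, 220), (42.0, 201), (43.0, 204), (44.0, 220)]
```

Call:
{"api": "jog_arm", "payload": {
  "plan": [-0.0008,0.001,-0.04,0,0,0,-0.0008,0.001,-0.075,0,0,0,-0.0008,0.001,-0.092,0,0,0,-0.0008,0.001,-0.1,0,0,0,-0.0008,0.001,-0.1033,0,0,0,-0.0008,0.001,-0.1043,0,0,0,-0.0008,0.001,-0.1043,0,0,0]
}}

```text
clock: 39.2
eef_pos: [511.4, 299.6, 13.8]
eef_rot: [-3.141, -0.001, 0.129]
wrist_force: [-1.2, 0.1, -0.5]
finger_gap: 11.9
finger_force: 30.0
```

Call:
{"api": "jog_arm", "payload": {
  "plan": [0,0,0,0,0,0,0,0,0,0,0,0,0,0,0,0,0,0,0,0,0.02,0,0,0,0,0,0.06,0,0,0,-0.05,0,0.1,0,0,0,-0.1,-0.03,0.15,0,0,0,-0.13,-0.25,0.19,0,0,0,-0.13,-0.25,0.19,0,0,0,-0.13,-0.25,0.19,0,0,0,-0.13,-0.25,0.19,0,0,0,-0.13,-0.25,0.19,0,0,0,-0.13,-0.25,0.19,0,0,0,-0.13,-0.25,0.19,0,0,0],
  "claw": 0.024
}}

```text
clock: 40.6
eef_pos: [381.1, 48.8, 203.3]
eef_rot: [3.142, -0.001, 0.127]
wrist_force: [0.5, 0.0, -0.5]
finger_gap: 24.0
finger_force: 0.0
```

```bash
python3 - <<'E'
from h import *
s=manip.read_state();print(s['eef_pos'],s['clock'])
p,d=camera('top');q,_=camera('side');np.savez('fin.npz',p=p,q=q)
c=get_calibration('top')
for o in find(c,p,16): print(np.round(o,1))
a=cv2.resize(p[170:290,145:235],(375,500),interpolation=cv2.INTER_CUBIC)
b=cv2.resize(p[180:290,375:480],(400,419),interpolation=cv2.INTER_CUBIC)
save('fin.png',np.hstack([a[:419],b]))
E
```

```text
[381.05216742  48.82597036 203.32494401] 40.6
[429.1  35.5  94.5   7.   88.8]
[ 473.2 -111.2   96.7    7.1   -1.8]
[564.2  80.2 120.    7.2  -0.6]
[620.1 -56.7 115.8   9.7 -90. ]
```

View pics/fin.png

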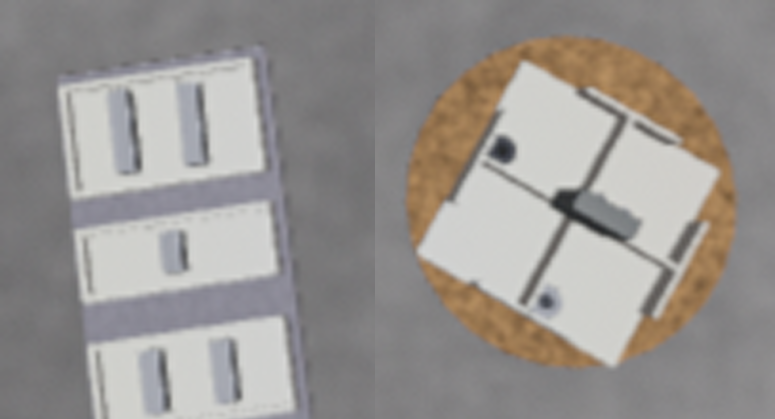

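```bash
python3 - <<'E'
from h import *
for n in ('side','top'):
    c=get_calibration(n);p,d=camera(n);P=cloud(c,d)
    a=np.radians(-121.2);x=np.array([np.cos(a),np.sin(a)]);y=np.array([-x[1],x[0]])
    W=P[...,:2]-np.array([485.9,-271.1]);lx,ly=W@x,W@y
    m=(lx>4)&(lx<64)&(ly>4)&(ly<64)&(d>0);print(n,m.sum(),np.histogram(P[m][:,2],[0,4,9,13,18,25,40,70,95]))
    k=m&(P[...,2]>11)&(P[...,2]<22);print(np.c_[lx[k],ly[k],P[k][:,2]].round()[:30].tolist())
    h=(abs(lx)<22)&(abs(ly)<9)&(P[...,2]>80);print('handle z',np.median(P[h][:,2]))
E
```

```text
side 8 (array([1, 6, 0, 0, 0, 1, 0, 0]), array([ 0,  4,  9, 13, 18, 25, 40, 70, 95]))
[]
handle z 83.45394934108072
top 471 (array([ 90, 362,   4,   4,   1,   0,   0,  10]), array([ 0,  4,  9, 13, 18, 25, 40, 70, 95]))
[[7.0, 17.0, 18.0], [11.0, 19.0, 13.0], [14.0, 18.0, 14.0], [27.0, 18.0, 14.0], [29.0, 18.0, 16.0], [33.0, 18.0, 14.0]]
handle z 84.0947908151345
```

```bash
python3 -c "
from cell import manip
print(manip.sign_off())"
```

```text
the job is handed in; nothing more can be done
None
```

I handed the job in after about 41 s of robot time: all five square standoffs (two long, two mid, one short) lie flat across their rows, and the organiser stands level on its mat. The final view shows the disc and foot still in it and the catch tray empty. The handle hid the two collars, but depth points at their height next to the divider fit them still being in their compartment.

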